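Hold a hung test panel in the inspection box

ROBOT

A 7-joint arm with a two-finger parallel gripper is mounted at the origin on a cart in front of the work surface, level with it; the furniture and walls round the work are solid. World frame = base frame: x ahead of the robot, y to its left, z up, the work surface at z = 0. Lengths are in mm, angles in rad, forces in N, time in s.
With the tool pointing down it reaches from about 400 to 875 mm from the base axis. Payload 4.4 kg.
Tool frame: the origin (TCP) lies where the fingers leave the gripper's body, on its centre line; the fingertips stand 73 mm ahead of it and the grasp point (between the pads) lies 54 mm ahead of it; z points along the fingers, y is the line along which they close (so a half turn about z gives the same grasp; the last joint's range is limited). The gripper opens to 85 mm and grips with 20 to 120 N. Pads are 22 mm wide; open, the fingers measure 114 mm over their backs; the gripper's body (76 mm by 85 mm) begins 54 mm behind the grasp point. The pads swing forward as they close: fully open they stand 13 mm farther back than shut.
Start: joints at [-1.32, 0.628, 0.038, 1.517, -0.027, 0.996, -0.02], TCP at [202.471, 617.675, 303.913] pointing down, gripper open.
Joint ranges: [-3.06, 3.06], [-0.37, 2.12], [-1.25, 1.32], [0.18, 2.47], [-1.1, 4.24], [0.23, 1.98], [-2.94, 2.94]. Speed limits (rad/s): [2.57, 2.57, 3.14, 3.14, 3.14, 3.14, 3.14].

INTERFACE

Orientations are given as [roll, pitch, yaw] about the fixed x, y, z axes, in that order (R = Rz(yaw) Ry(pitch) Rx(roll)).
In Python, from cell import ctrl gives the robot as it stands.
- The arm moves only by the tool send_rows, never from a script. Its argument "rows" is a list that holds one entry, the list of rows, each a list of 6 numbers: the shift along the tool's x, y, z in cm, then the turn, a rotation vector about the tool's x, y, z in rad. In form: [[[tx, ty, tz, wx, wy, wz], ...]]. A call has 1 to 10 rows; each row is the pose to reach, as a shift and turn from the pose commanded when the call began, along the tool's axes at that moment; what a row does not reach only later rows make up. A row lasts 1/10 s, in which the tool goes at most 50 mm and 8.59 degrees, less where a joint would pass 70% of its speed; a pose out of reach is approached as far as the arm can. A call with a gripper value outside its range is refused whole. "grip" is the closure in counts, from 0 (fully open) to 255 (shut), set as the call begins (left out, the last holds). The fingers move at their own pace and stop on an object; the grip force is fixed at half the most. Time passes only in rows, so rows that repeat a pose let the fingers close. It gives the time, the measured TCP pose, the force, the opening and the grip force at its end, in the units of the state.
- ctrl.read_state(): the state, without advancing time (a new reading comes with each control period).
- ctrl.get_image(name): name is "scene" or "side" or "wrist"; returns a dict with "pixels" (400x640x3 uint8, red, green, blue), "fx", "fy", "cx", "cy" (pixels), "extrinsics" (4x4, takes a point from camera to world coordinates); the wrist camera has in their place "mount" (4x4, takes a point from camera to tool coordinates, whose origin is the TCP and whose axes are the flange's). Camera axes: x right, y up, looking along -z (the intrinsics and any distortion apply to the point x, -y, -z); pixel columns grow to the right and rows downward; lengths in mm; the calibration is good to about 2 mm. A picture is of the moment at which its call begins: read the wrist's pose just before it. There is no depth.
- ctrl.finish_job(): hands the job in; it is judged then, once.
The state is a dict: "clock": time; "qpos": joint angles; "qd": joint speeds; "tau": joint torques, N m; "eef_pos": TCP position; "tool_rot": TCP orientation; "force": force on the tool from outside, world axes, zero at the start; "torque": the same for the moment, N m; "width": finger opening in mm; "gripper_force": force on a finger pad.
Only numpy, scipy, OpenCV 4.12 (cv2) and the standard library are available. Lean on these libraries where they do the work, as an engineer would, in place of code of your own. Each camera call takes 0.05 s, during which the arm holds its last target. There are 200 camera calls.

TASK

Lift the clean steel test panel in the blue hanger up and off its hook and lower it, by the hanger's grip, through the narrow slot in the roof of the inspection box, without forcing it, until the underside of the blue grip is about 1 cm above the slot's lip. Finish while still holding it there, still and upright, hanging freely from the gripper without resting on the box or pressing against it, so that the panel can be looked at through the window. Leave the panel in the yellow hanger hanging on its hook, and the other things on the bench as they are.

Things in the scene. Friction and masses are not known exactly. Their poses are not given: they have to be found in the camera images.
- panel_blue: panel to inspect: plain steel plate 4 mm thick (x), 50 mm wide (y), with a moulded blue grip and eye on top, one rigid piece, 166 mm tall, about 0.17 kg, symmetric under a half turn about z. Origin: centre of the plate's lower edge; z up to the grip, x normal to the plate. Bare plate from z = 0 to 100 mm. It hangs by the eye on one of the hooks, lower edge 52 mm above the bench, free to swing
- blue_grip (a point): in the blue grip, 124 mm above the panel's origin, same axes. The grip is a block 16 mm thick (x), 40 mm wide (y), from 100 to 140 mm above the origin. Take it here from above across its 40 mm, one finger either side (y) of eye and hook; fingers closed along y centre it
- blue_eye (a point): upper edge of the opening in the eye, where it rests on the hook: 160 mm above the panel's origin. The eye is 26 mm wide (y), 8 mm thick (x), 140 to 166 mm above the origin; its opening is 16 mm wide and 20 mm high
- panel_yellow: an equal panel with a yellow grip on the stand's other hook (the two change places); leave it hanging, its eye reaches 219 mm above the bench. Fixed glass baths 0.6 m tall stand on the bench left (y over 0.34 m) and right (y under -0.38 m) of the work, from x = 0.3 m on: draw the arm in before swinging past them
- hook_stand: heavy fixed stand, base plate 110 x 170 x 12 mm; origin under its centre, at bench height, z up. Two level hooks of 5 mm round steel point to its -x from a crossbar at x = +32 mm, 210 mm above the bench (9 mm thick, black collars of 13 mm, posts of 9 mm under its ends, y = +-78 mm)
- hook_a (a point): top of the rod of one hook where a panel hangs, at x = -45, y = +55 mm on the stand, 212.5 mm above the bench; axes as the stand. The rod runs on 13 mm to -x, then turns up: the tip ends 18.5 mm from here, 6 mm above here, rounded. To take a panel off, raise it 8 to 14 mm, then draw it at least 30 mm along -x. The panel's x axis lies along the hook
- hook_b (a point): the same point of the other hook, at y = -55 mm on the stand; the same shape
- inspection_box: fixed inspection box, grey and white sheet metal, 110 x 140 mm, roof 120 mm above the bench, clear window in its front (-x), black lamp housing on the roof 25 to 49 mm behind the slot's centre (+x), 9 mm high. Empty inside down to its floor, 12 mm above the bench; rigid. Origin under its centre, at bench height; z up
- slot (a point): centre of the slot in the roof at the top of its dark steel lip, 124 mm above the bench, straight above the box's origin; axes as the box. The slot is 6 mm wide (x) and 52 mm long (y), 2 mm more than the plate each way, and 12 mm deep through the roof; above it the lip flares at 45 degrees over 4 mm to 14 x 60 mm. The panel goes in with its x along the slot's x, either way round
- meter_held: bystander: black hand-held meter lying on its back, 110x58x24 mm; origin at the centre of its underside; leave it alone
- red_marker: bystander: white marker pen with a red cap lying down, 16x132x17 mm; origin at the centre of its underside; leave it alone
- stopper: bystander: red-brown rubber stopper, 38x38x24 mm; origin at the centre of its underside; leave it alone
Mind the look-alikes: they are no part of the job. Leave any orange look-alike of the panel_blue alone.

How it is judged (in metres and radians):
On the way, in this order (a step that is already met when the one before it is completed fails the run):
1. the blue panel is off its hook, in the gripper and clear of the stand (distance of panel_blue from where it was at the start of the episode above 0.06 m and contact force between panel_blue and hook_stand below 0.05 N and contact force between the fingers and panel_blue above 1 N), for 0.2 s.
2. the lower edge of the blue panel is through the slot (horizontal distance between panel_blue and slot below 0.006 m and angle between the x axis of panel_blue and the x axis of slot, either way round below 0.1 rad and angle between panel_blue's own z axis and vertical below 0.08 rad and z of panel_blue in the frame of slot below -0.025 m), for 0.1 s.
At the end, for the whole second after the job is handed in: Blue panel in the slot, in line with it (6 mm, 0.1 rad) and upright (0.08 rad), underside of its grip 3 to 22 mm above the lip, held by the fingers (over 2 N), pressing on the box with under 5 N, at rest (under 0.02 m/s); yellow panel still hanging on its hook, within 20 mm of its place (horizontal distance between panel_blue and slot below 0.006 m and angle between the x axis of panel_blue and the x axis of slot, either way round below 0.1 rad and angle between panel_blue's own z axis and vertical below 0.08 rad and z of panel_blue in the frame of slot between -0.097 and -0.078 m and contact force between the fingers and panel_blue above 2 N and contact force between panel_blue and inspection_box below 5 N and linear speed of panel_blue below 0.02 m/s and distance of panel_yellow from where it was at the start of the episode below 0.02 m and angle between panel_yellow's own z axis and vertical below 0.1 rad and contact force between panel_yellow and hook_stand above 0.3 N); the arm keeps its last pose, push and grip.
It fails at once if the blue panel or the arm is forced against the box (over 30 N) (contact force between any of panel_blue, the arm and inspection_box above 30 N).
It fails at once if the yellow panel is knocked about or off its hook (moved over 50 mm) (distance of panel_yellow from where it was at the start of the episode above 0.05 m).
It fails at once if a bystander on the bench is moved by more than 30 mm (distance of any of meter_held, red_marker, stopper from where it was at the start of the episode above 0.03 m).
It also fails if it takes over 61 s, if anything falls off the work surface, if the arm or the gripper's body presses on something with over 40 N, if the wrist force passes 120 N, or if a joint passes its speed limit or range.

## Working session

There is one attempt and no reset: what is moved stays moved. The work goes in short steps, Python scripts to look and compute and a tool call to move; the robot and the scene stay as the last step left them, time stands still between calls to the robot, and variables do not carry over. Pictures are saved under pics/ and viewed, at most 13 in all, crops included, and the job is handed in when it is done.

Besides the shell and the picture viewer there is one more tool, called by a JSON object that holds its "op" and its "data", one argument or row to a line. send_rows: Moves the arm, as the interface text tells. Its arguments: {"type":"object","properties":{"rows":{"type":"array","items":{"type":"array","items":{"type":"array","items":{"type":"number"}}}},"grip":{"type":"number"}},"required":["rows"]}

```bash
mkdir -p pics; ls; cat > h.py <<'E'
import numpy as np, cv2
from cell import ctrl
from scipy.spatial.transform import Rotation as R
def shot(n,name=None):
    s=ctrl.read_state(); im=ctrl.get_image(n); p=np.ascontiguousarray(im["pixels"][:,:,::-1])
    if n=="wrist":
        T=np.eye(4);T[:3,:3]=R.from_euler('xyz',s["tool_rot"]).as_matrix();T[:3,3]=s["eef_pos"]
        im["extrinsics"]=T@np.array(im["mount"])
    if name: cv2.imwrite(f"pics/{name}.png",p)
    return im,p
def ray(im,u,v):
    E=np.array(im["extrinsics"]);d=np.array([(u-im["cx"])/im["fx"],-(v-im["cy"])/im["fy"],-1])
    d=E[:3,:3]@d;return E[:3,3],d/np.linalg.norm(d)
def onz(im,u,v,z):
    o,d=ray(im,u,v);return o+d*(z-o[2])/d[2]
def proj(im,P):
    E=np.array(im["extrinsics"]);c=E[:3,:3].T@(np.array(P,float)-E[:3,3])
    return im["cx"]-im["fx"]*c[0]/c[2], im["cy"]+im["fy"]*c[1]/c[2]
def tri(a,b):
    A=np.zeros((3,3));y=np.zeros(3)
    for o,d in (a,b):
        M=np.eye(3)-np.outer(d,d);A+=M;y+=M@o
    return np.linalg.solve(A,y)
E
python3 - <<'E'
from h import *
print(ctrl.read_state())
a,p=shot("scene","scene0");b,q=shot("side","side0")
for i in(a,b):print({k:v for k,v in i.items() if k!="pixels"})
E
```

```text
pics
{'clock': 0.0, 'qpos': array([-1.31979204,  0.62933188,  0.03847535,  1.51837546, -0.02697604,
        0.99631688, -0.01999498]), 'qd': array([ 0.00039863, -0.00190621, -0.00106261,  0.00024058,  0.00183656,
        0.0004953 , -0.00079248]), 'tau': array([-1.20133723e-04, -5.63413918e+01,  1.22587558e+00, -1.93439144e+01,
        1.09224563e-02,  1.04842635e-02,  3.90896915e-06]), 'eef_pos': array([202.33479737, 617.18489472, 302.99643655]), 'tool_rot': array([-3.13968092e+00,  6.45376056e-05,  2.82477930e+00]), 'force': array([-0.7220705 , -0.47965439, -1.02336555]), 'torque': array([ 0.02685972, -0.00014606, -0.00903871]), 'gripper_force': 0.0, 'width': 85.16843792706172}
{'fx': 404.6479516711961, 'fy': 404.6479516711961, 'cx': 318.79410015849214, 'cy': 199.1664948323182, 'extrinsics': array([[ 6.94744514e-01,  2.79464840e-01, -6.62743889e-01,
        -1.61395924e+02],
       [-7.18866899e-01,  3.00122427e-01, -6.27022256e-01,
        -6.52894902e+02],
       [ 2.36736299e-02,  9.12044918e-01,  4.09406433e-01,
         5.66581957e+02],
       [ 0.00000000e+00,  0.00000000e+00,  0.00000000e+00,
         1.00000000e+00]])}
{'fx': 498.0401698815022, 'fy': 498.0401698815022, 'cx': 318.52566839586945, 'cy': 196.06960842746048, 'extrinsics': array([[-9.28400747e-01,  1.18651901e-01, -3.52127504e-01,
         1.01321605e+02],
       [-3.70832845e-01, -3.55941889e-01,  8.57781075e-01,
         9.55604497e+02],
       [-2.35595741e-02,  9.26945035e-01,  3.74456738e-01,
         5.45491458e+02],
       [ 0.00000000e+00,  0.00000000e+00,  0.00000000e+00,
         1.00000000e+00]])}
```

View pics/scene0.png

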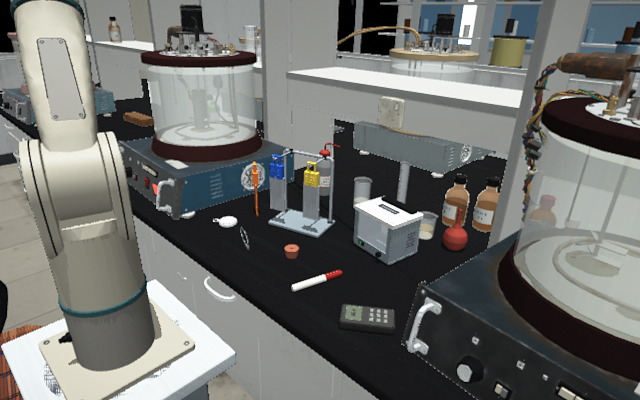

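View pics/side0.png

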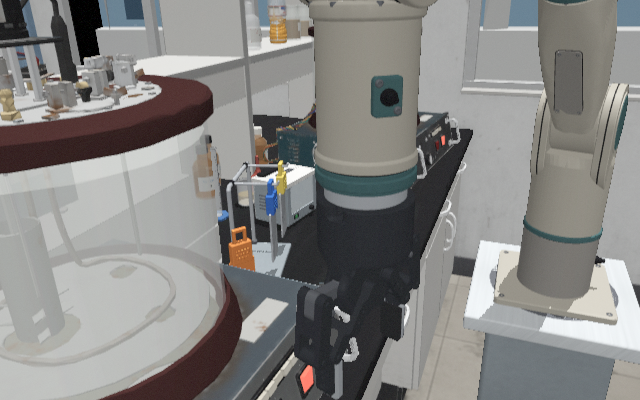

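Candidates: scene blue grip (277,165), yellow (312,175), orange look-alike (255,190). In the side view: blue (270,197), yellow (281,178), orange (240,245). By colour and hook, I choose blue. The box is at (388,228) in the scene view, with its slot near (395,207).

```bash
cat > m.py <<'E'
from h import *
def cents(p,im):
    hsv=cv2.cvtColor(p,cv2.COLOR_BGR2HSV);o={}
    for n,lo,hi in(("blue",(108,150,60),(125,255,255)),("yel",(23,150,80),(32,255,255)),("org",(8,180,120),(17,255,255))):
        m=cv2.inRange(hsv,lo,hi);k,l,s,c=cv2.connectedComponentsWithStats(m)
        o[n]=[(s[i].tolist(),c[i].round(1).tolist()) for i in range(1,k) if s[i,4]>40]
    return o
E
python3 - <<'E'
from m import *
a,p=shot("scene");b,q=shot("side")
A=cents(p,a);B=cents(q,b)
for n in A:print(n,A[n],B[n])
print(tri(ray(a,277,165),ray(b,270,197)),tri(ray(a,312,175),ray(b,281,178)))
c=cv2.resize(p[135:270,240:440],None,fx=4,fy=4,interpolation=cv2.INTER_CUBIC);cv2.imwrite("pics/c1.png",c)
c=cv2.resize(q[130:280,210:330],None,fx=4,fy=4,interpolation=cv2.INTER_CUBIC);cv2.imwrite("pics/c2.png",c)
E
```

```text
blue [([269, 154, 15, 25, 247], [276.5, 167.7])] [([266, 179, 12, 36, 287], [271.0, 198.9])]
yel [([304, 162, 15, 25, 248], [311.1, 176.2])] []
org [([253, 165, 5, 51, 127], [255.3, 184.9])] []
[528.69158787 164.89402867 187.65215904] [557.41012545  54.65017636 183.49178907]
```

View pics/c1.png

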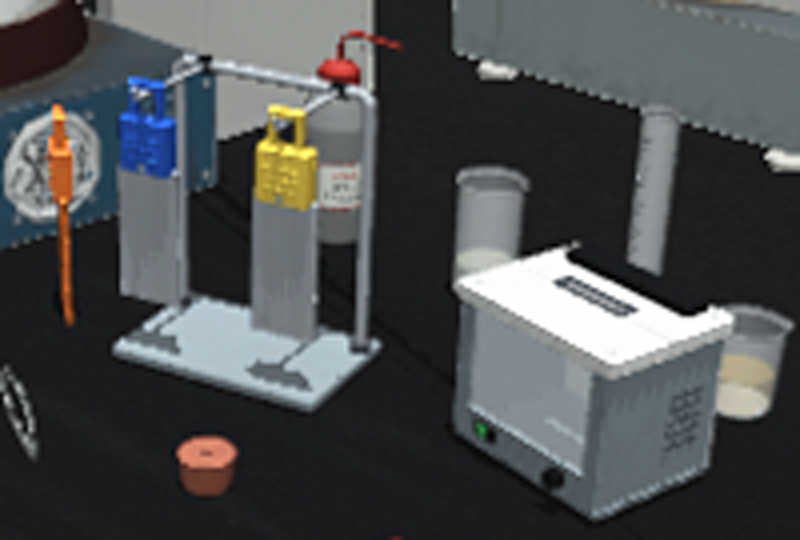

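```bash
python3 - <<'E'
from h import *
a,p=shot("scene")
im=ctrl.get_image("wrist");print(np.round(im["mount"],3),im["fx"])
print("bath base",onz(a,176,217,0),onz(a,292,185,0))
print("rim L,R,near",[onz(a,u,v,570).round() for u,v in((141,60),(260,60),(195,68))],[onz(a,u,v,130).round() for u,v in((150,150),(263,150),(200,160))])
z=lambda u,v,h:onz(a,240+u/4,135+v/4,h).round(1)
s1,s2=z(557,280,124),z(634,311,124);print("slot",s1,s2,np.linalg.norm(s1-s2),z(596,295,124))
print("roof front edge",z(455,288,120),z(597,376,120),"right",z(735,322,120))
b1,b2=z(113,350,12),z(313,410,12);print("base front",b1,b2,z(382,346,12))
print("grips",z(147,140,176),z(286,178,176)); print("stopper",z(207,470,10), "meter",onz(a,368,318,20),"orange",z(70,325,0),"pen",onz(a,316,281,10))
E
```

```text
[[ 0.0000e+00  9.4900e-01  3.1600e-01  8.1406e+01]
 [ 1.0000e+00 -0.0000e+00  1.0000e-03 -3.1600e-01]
 [ 1.0000e-03  3.1600e-01 -9.4900e-01 -6.9689e+01]
 [ 0.0000e+00  0.0000e+00  0.0000e+00  1.0000e+00]] 299.37466334299774
bath base [339.99415131 420.34025363   0.        ] [775.11212549 371.213975     0.        ]
rim L,R,near [array([-176., -687.,  570.]), array([-184., -682.,  570.]), array([-177., -680.,  570.])] [array([415., 711., 130.]), array([708., 450., 130.]), array([485., 501., 130.])]
slot [ 644.  -108.6  124. ] [ 641.9 -169.7  124. ] 61.13607772829395 [ 643.8 -139.5  124. ]
roof front edge [592.4 -65.4 120. ] [ 559.8 -199.5  120. ] right [ 682.6 -218.1  120. ]
base front [506.4 181.5  12. ] [549.2  17.7  12. ] [655.8  49.2  12. ]
grips [527.7 163.4 176. ] [547.9  46.6 176. ]
stopper [445.8  13.   10. ] meter [ 377.71808541 -286.97506357   20.        ] orange [523.4 254.7   0. ] pen [ 402.13204761 -117.60593551   10.        ]
```

```bash
cat > plan.py <<'E'
from h import *
def plan(wps,s=None,sp=45.,sa=.13):
    """wps: list of (x,y,z,yaw). Print rows from commanded start pose (default: measured)"""
    s=s or ctrl.read_state()
    p0=np.array(s["eef_pos"]);R0=R.from_euler('xyz',s["tool_rot"])
    cur=p0;r=R0;out=[]
    for w in wps:
        t=np.array(w[:3],float);rt=R.from_euler('xyz',[np.pi,0,w[3]])
        dv=(r.inv()*rt).as_rotvec();n=int(np.ceil(max(np.linalg.norm(t-cur)/sp,np.linalg.norm(dv)/sa,1)))
        for k in range(1,n+1):
            P=cur+(t-cur)*k/n;Q=r*R.from_rotvec(dv*k/n)
            out.append(np.r_[R0.inv().apply(P-p0)/10,(R0.inv()*Q).as_rotvec()])
        cur,r=t,rt
    for i,o in enumerate(out):print(i,np.round(o,3).tolist())
E
python3 - <<'E'
from plan import *
w=[(150,400,330,2.9)]
for i,az in enumerate((58,46,34,22)):
    t=np.radians(az);w.append((425*np.cos(t),425*np.sin(t),330,2.9+.5*(i+1)/4))
plan(w)
E
```

```text
0 [-0.299, -3.717, -0.438, -0.0, -0.0, -0.013]
1 [-0.599, -7.435, -0.875, -0.0, -0.0, -0.025]
2 [-0.898, -11.152, -1.313, -0.0, -0.0, -0.038]
3 [-1.197, -14.87, -1.751, -0.0, -0.0, -0.05]
4 [-1.497, -18.587, -2.189, -0.001, -0.0, -0.063]
5 [-1.796, -22.305, -2.626, -0.001, -0.0, -0.075]
6 [-5.986, -23.014, -2.626, -0.001, -0.0, -0.138]
7 [-10.176, -23.723, -2.626, -0.001, -0.0, -0.2]
8 [-14.355, -25.231, -2.625, -0.001, -0.0, -0.263]
9 [-18.533, -26.74, -2.624, -0.001, -0.0, -0.325]
10 [-22.307, -29.084, -2.623, -0.001, -0.0, -0.388]
11 [-26.081, -31.428, -2.621, -0.001, -0.0, -0.45]
12 [-29.284, -34.506, -2.62, -0.001, -0.0, -0.513]
13 [-32.488, -37.583, -2.618, -0.001, -0.0, -0.575]
```

{"op": "send_rows", "data": {
  "rows": [
    [[-0.3,-3.7,-0.4,0,0,-0.01],[-0.6,-7.4,-0.9,0,0,-0.03],[-0.9,-11.2,-1.3,0,0,-0.04],[-1.2,-14.9,-1.8,0,0,-0.05],[-1.5,-18.6,-2.2,0,0,-0.06],[-1.8,-22.3,-2.6,0,0,-0.08],[-6,-23,-2.6,0,0,-0.14],[-10.2,-23.7,-2.6,0,0,-0.2],[-14.4,-25.2,-2.6,0,0,-0.26],[-18.5,-26.7,-2.6,0,0,-0.33]]
  ]
}}

```text
clock: 1.3
eef_pos: [296.4, 305.4, 330.2]
tool_rot: [3.141, 0.001, -3.125]
force: [0.6, 0.4, -0.6]
width: 85.6
gripper_force: 0.0
```

```bash
python3 - <<'E'
from plan import *
s=ctrl.read_state();print(s["eef_pos"],s["tool_rot"],s["qpos"],s["clock"])
w=[]
for i,az in enumerate((34,22)):
    t=np.radians(az);w.append((425*np.cos(t),425*np.sin(t),330,3.25+.15*(i+1)/2))
plan(w+[(460,150,330,3.4)])
E
```

```text
[296.39730978 305.35141264 330.24318566] [ 3.14074460e+00  7.75066972e-04 -3.12524049e+00] [-0.89224349  0.27335825  0.03289915  2.07173795 -0.01241101  0.79552681
  0.73526037] 1.3
0 [-2.741, -3.43, 0.011, 0.0, 0.0, -0.084]
1 [-5.483, -6.86, 0.023, 0.001, 0.001, -0.167]
2 [-7.504, -10.816, 0.021, 0.001, 0.001, -0.205]
3 [-9.525, -14.772, 0.019, 0.001, 0.001, -0.242]
4 [-12.815, -15.286, 0.021, 0.001, 0.001, -0.242]
5 [-16.104, -15.801, 0.023, 0.001, 0.001, -0.242]
```

{"op": "send_rows", "data": {
  "rows": [
    [[-2.7,-3.4,0,0,0,-0.08],[-5.5,-6.9,0,0,0,-0.17],[-7.5,-10.8,0,0,0,-0.21],[-9.5,-14.8,0,0,0,-0.24],[-12.8,-15.3,0,0,0,-0.24],[-16.1,-15.8,0,0,0,-0.24],[-16.1,-15.8,0,0,0,-0.24],[-16.1,-15.8,0,0,0,-0.24]]
  ]
}}

```text
clock: 2.1
eef_pos: [458.2, 150.2, 329.6]
tool_rot: [3.142, -0.001, -2.889]
force: [0.4, 0.5, 0.2]
width: 85.3
gripper_force: 0.0
```

```bash
python3 - <<'E'
from m import *
s=ctrl.read_state();print(s["eef_pos"],s["tool_rot"],s["qpos"],s["clock"])
w,p=shot("wrist","w1");print(cents(p,w));b,q=shot("side","s1");a,r=shot("scene");print(cents(q,b)["blue"])
cv2.imwrite("pics/both.png",np.vstack([cv2.resize(p,(480,300)),cv2.resize(q,(480,300))]))
E
```

```text
[458.16852156 150.21253074 329.60530977] [ 3.14151632e+00 -9.38355877e-04 -2.88945890e+00] [-0.4250753   0.35752778  0.06780656  1.93934678 -0.03189805  0.84664884
  1.48254386] 2.1
{'blue': [([294, 264, 49, 59, 1999], [320.2, 289.9])], 'yel': [([162, 267, 53, 39, 576], [184.8, 280.2]), ([152, 304, 16, 13, 93], [160.8, 310.2])], 'org': [([385, 226, 29, 60, 465], [402.8, 257.0])]}
[([266, 179, 12, 36, 291], [271.0, 198.8])]
```

View pics/w1.png

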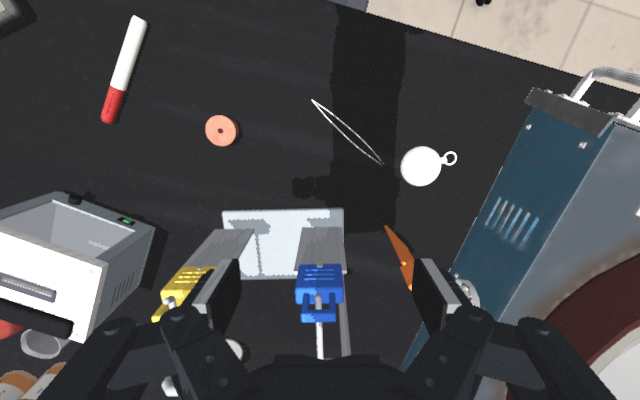

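```bash
python3 - <<'E'
from m import *
w,p=shot("wrist");a,r=shot("scene")
print("front bottom edge",onz(w,319.5,265,152),"eye top",onz(w,319,323,218))
e1,e2=onz(w,222,213,12),onz(w,344,209.5,12);print("base front",e1,e2,np.linalg.norm(e1-e2),np.arctan2(*(e1-e2)[:2]*[1,-1]) )
hsv=cv2.cvtColor(p,cv2.COLOR_BGR2HSV);m=cv2.inRange(hsv,(108,150,60),(125,255,255))
for v in range(262,326,3):
    c=np.where(m[v,280:360])[0]; print(v,(c.min()+280,c.max()+280) if len(c) else None,end=' ')
print()
# slot corners from wrist, z 124 & lamp
print("slot",onz(w,2,281,124),onz(w,55,295,124))
cv2.imwrite("pics/c3.png",cv2.resize(p[220:350,0:360],None,fx=2.2,fy=2.2,interpolation=cv2.INTER_CUBIC))
E
```

```text
front bottom edge [520.35749509 160.64535154 152.        ] eye top [529.64942944 164.06925995 218.        ]
base front [555.67309542  27.47399988  12.        ] [508.24817881 189.28615457  12.        ] 168.6187893440608 0.28510189166566313
262 None 265 (np.int64(325), np.int64(337)) 268 (np.int64(298), np.int64(339)) 271 (np.int64(297), np.int64(339)) 274 (np.int64(297), np.int64(339)) 277 (np.int64(296), np.int64(340)) 280 (np.int64(295), np.int64(340)) 283 (np.int64(295), np.int64(340)) 286 (np.int64(294), np.int64(340)) 289 (np.int64(294), np.int64(341)) 292 (np.int64(293), np.int64(341)) 295 (np.int64(293), np.int64(341)) 298 (np.int64(294), np.int64(341)) 301 (np.int64(294), np.int64(341)) 304 (np.int64(295), np.int64(334)) 307 (np.int64(300), np.int64(333)) 310 (np.int64(300), np.int64(333)) 313 (np.int64(300), np.int64(333)) 316 (np.int64(299), np.int64(334)) 319 (np.int64(299), np.int64(334)) 322 (np.int64(300), np.int64(333)) 325 None 
slot [ 640.23513746 -158.12451367  124.        ] [ 644.23403497 -103.95875624  124.        ]
```

View pics/c3.png

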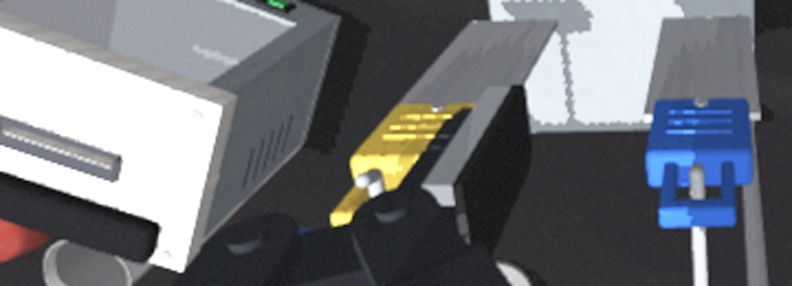

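```bash
python3 - <<'E'
from plan import *
plan([(527.5,163.5,300,-2.867),(527.5,163.5,229,-2.867)],sp=40)
E
```

```text
0 [-3.559, -0.275, 1.499, 0.0, -0.0, -0.01]
1 [-7.117, -0.55, 2.998, 0.0, -0.0, -0.02]
2 [-7.119, -0.55, 6.548, 0.0, -0.0, -0.02]
3 [-7.12, -0.551, 10.098, 0.0, -0.0, -0.02]
```

{"op": "send_rows", "data": {
  "rows": [
    [[-3.6,-0.3,1,0,0,-0.01],[-7.1,-0.55,2,0,0,-0.02],[-7.1,-0.55,3,0,0,-0.02],[-7.1,-0.55,3,0,0,-0.02]]
  ]
}}

```text
clock: 2.75
eef_pos: [527.0, 162.9, 298.3]
tool_rot: [-3.141, -0.004, -2.868]
force: [-0.8, -0.9, 0.6]
width: 85.4
gripper_force: 0.0
```

```bash
python3 - <<'E'
from m import *
s=ctrl.read_state();print(s["eef_pos"],s["tool_rot"],s["force"])
w,p=shot("wrist");print(cents(p,w)["blue"])
R0=R.from_euler('xyz',s["tool_rot"])
# where blue grip should project if placed as assumed
for dz,dx in((152,-8),(192,-8)):
    P=np.array([527.5,163.5,dz])+dx*np.array([.963,.27,0]);print(dz,np.round(proj(w,P),1))
hsv=cv2.cvtColor(p,cv2.COLOR_BGR2HSV);m=cv2.inRange(hsv,(108,150,60),(125,255,255))
for v in range(0,400,8):
    c=np.where(m[v])[0]
    if len(c): print(v,c.min(),c.max(),end=' | ')
E
```

```text
[527.00182665 162.93119785 298.27205673] [-3.14145112 -0.00410325 -2.86798796] [-0.76605036 -0.88211466  0.56554749]
[([295, 205, 61, 55, 2739], [324.7, 231.2]), ([131, 303, 12, 17, 57], [137.9, 310.6])]
152 [327.1 204.7]
192 [327.2 225. ]
208 299 350 | 216 297 352 | 224 295 355 | 232 295 355 | 240 295 355 | 248 302 346 | 256 302 346 | 296 115 117 | 304 132 137 | 312 137 139 |
```

{"op": "send_rows", "data": {
  "rows": [
    [[0,-0.1,2,0,0,0],[0,-0.1,4,0,0,0],[0,-0.1,6,0,0,0],[0,-0.1,6.9,0,0,0],[0,-0.1,6.9,0,0,0],[0,-0.1,6.9,0,0,0]]
  ]
}}

```text
clock: 3.4
eef_pos: [528.6, 162.2, 231.8]
tool_rot: [3.141, 0.001, -2.868]
force: [-0.7, 1.1, 0.7]
width: 85.5
gripper_force: 0.0
```

{"op": "send_rows", "data": {
  "rows": [
    [[0,0,0,0,0,0],[0,0,0,0,0,0],[0,0,0,0,0,0],[0,0,0,0,0,0],[0,0,0,0,0,0],[0,0,0,0,0,0],[0,0,0,0,0,0],[0,0,0,0,0,0]]
  ],
  "grip": 255
}}

```text
clock: 4.2
eef_pos: [528.9, 162.0, 231.5]
tool_rot: [3.142, 0.001, -2.868]
force: [0.0, -0.2, 4.6]
width: 38.7
gripper_force: 60.3
```

```bash
python3 - <<'E'
from m import *
s=ctrl.read_state();print(s)
w,p=shot("wrist","w2");b,q=shot("side","s2");a,r=shot("scene");print(cents(r,a))
cv2.imwrite("pics/g.png",np.hstack([p[100:400,160:480],cv2.resize(q[120:280,190:350],(300,300)),cv2.resize(r[130:230,230:330],(0,0),fx=1.7,fy=3)]))
E
```

```text
{'clock': 4.2, 'qpos': array([-0.38333381,  0.58449243,  0.05343414,  1.86621556, -0.04619616,
        0.69093991,  1.54072623]), 'qd': array([-1.30171169e-03,  2.63331972e-04,  5.17051482e-05,  9.18309925e-04,
        1.40902686e-03, -2.96320266e-04, -8.93117745e-04]), 'tau': array([-1.30428392e-01, -4.63408148e+01,  1.08326554e+00, -1.36715233e+01,
       -3.67586163e-02, -1.65578169e-01, -2.43692321e-04]), 'eef_pos': array([528.92454494, 162.00681798, 231.45029655]), 'tool_rot': array([ 3.14155981e+00,  1.12576472e-03, -2.86848361e+00]), 'force': array([ 0.03190727, -0.2454819 ,  4.59225213]), 'torque': array([-0.04455603,  0.10183943,  0.03125992]), 'gripper_force': 60.325244665145874, 'width': 38.74428861856076}
{'blue': [([270, 154, 13, 25, 202], [275.5, 167.9])], 'yel': [([304, 162, 15, 25, 241], [311.0, 176.4])], 'org': [([253, 165, 5, 51, 130], [255.3, 185.4])]}
```

View pics/g.png

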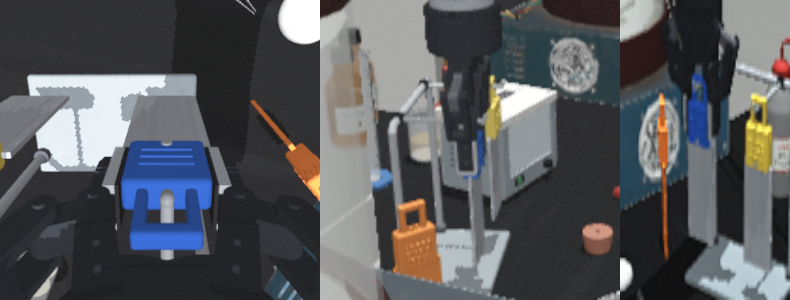

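The fingers hold the blue grip on both sides (opening 38.7 mm, 60 N), and the hook is centred in the eye. Next: lift it and draw it off the hook.

{"op": "send_rows", "data": {
  "rows": [
    [[0,0,-0.5,0,0,0],[0,0,-1.1,0,0,0],[0,0,-1.1,0,0,0],[0,0,-1.1,0,0,0]]
  ]
}}

```text
clock: 4.75
eef_pos: [528.4, 162.0, 241.9]
tool_rot: [3.142, -0.0, -2.868]
force: [-0.3, -0.3, -1.0]
width: 39.3
gripper_force: 60.4
```

```bash
python3 - <<'E'
from m import *
s=ctrl.read_state();print(s["eef_pos"],s["tool_rot"],s["force"],s["torque"])
E
```

```text
[528.42806865 161.96293292 241.90152549] [ 3.14154517e+00 -1.03808479e-04 -2.86833901e+00] [-0.3068482  -0.32709701 -0.97244443] [0.01847362 0.0507756  0.01461854]
```

Up 10.5 mm with only about 1 N of load, so it is free of the hook. Now draw it out.

{"op": "send_rows", "data": {
  "rows": [
    [[1,0,0,0,0,0],[2.5,0,0,0,0,0],[4,0,0,0,0,0],[6,0,0,0,0,0],[8,0,-1,0,0,0],[9,0,-4,0,0,0],[9,0,-8,0,0,0],[9,0,-12,0,0,0],[9,0,-12,0,0,0],[9,0,-12,0,0,0]]
  ]
}}

```text
clock: 5.75
eef_pos: [441.3, 137.5, 362.2]
tool_rot: [3.141, 0.001, -2.868]
force: [-1.1, 0.0, -2.4]
width: 39.2
gripper_force: 61.0
```

```bash
python3 - <<'E'
from plan import *
s=ctrl.read_state();print(s["eef_pos"],s["tool_rot"],s["force"],s["qpos"])
# hover over slot, box yaw guess -0.2, stand off 70 mm to -x first
plan([(450,0,360,-2.95),(560,-125,365,-3.3)],sp=40)
E
```

```text
[441.25154824 137.5015676  362.23403167] [ 3.14134966e+00  9.61057597e-04 -2.86834938e+00] [-1.10853384  0.04805617 -2.42912949] [-0.41812725  0.28706642  0.07174012  1.94103833 -0.02585571  0.91337131
  1.51050855]
0 [0.717, -3.369, 0.054, 0.0, 0.0, 0.02]
1 [1.434, -6.738, 0.109, 0.0, 0.0, 0.041]
2 [2.151, -10.107, 0.163, 0.0, 0.001, 0.061]
3 [2.868, -13.476, 0.217, 0.0, 0.001, 0.082]
4 [1.425, -16.477, 0.118, 0.0, 0.001, 0.152]
5 [-0.019, -19.478, 0.019, 0.0, 0.001, 0.222]
6 [-1.463, -22.479, -0.081, 0.0, 0.001, 0.292]
7 [-2.907, -25.48, -0.18, 0.0, 0.001, 0.362]
8 [-4.351, -28.481, -0.279, 0.0, 0.001, 0.432]
```

{"op": "send_rows", "data": {
  "rows": [
    [[0.7,-3.4,0,0,0,0.02],[1.4,-6.7,0,0,0,0.04],[2.2,-10.1,0,0,0,0.06],[2.9,-13.5,0,0,0,0.08],[1.4,-16.5,0,0,0,0.15],[0,-19.5,0,0,0,0.22],[-1.5,-22.5,0,0,0,0.29],[-2.9,-25.5,-0.2,0,0,0.36],[-4.4,-28.5,-0.3,0,0,0.43],[-4.4,-28.5,-0.3,0,0,0.43]]
  ]
}}

```text
clock: 6.75
eef_pos: [562.0, -129.0, 362.4]
tool_rot: [-3.138, -0.001, 2.979]
force: [-1.0, -0.9, -2.8]
width: 39.0
gripper_force: 61.0
```

{"op": "send_rows", "data": {
  "rows": [
    [[0,0,0,0,0,0],[0,0,0,0,0,0],[0,0,0,0,0,0]]
  ]
}}

```text
clock: 7.05
eef_pos: [560.3, -123.6, 364.3]
tool_rot: [3.141, -0.002, 2.986]
force: [-0.6, -0.5, -2.1]
width: 39.3
gripper_force: 61.1
```

```bash
python3 - <<'E'
from m import *
s=ctrl.read_state();print(s["eef_pos"],s["tool_rot"],s["force"])
w,p=shot("wrist","w3")
E
```

```text
[ 560.33243625 -123.64543438  364.28736311] [ 3.14084726e+00 -1.82113385e-03  2.98646694e+00] [-0.57021392 -0.53538629 -2.0835274 ]
```

View pics/w3.png

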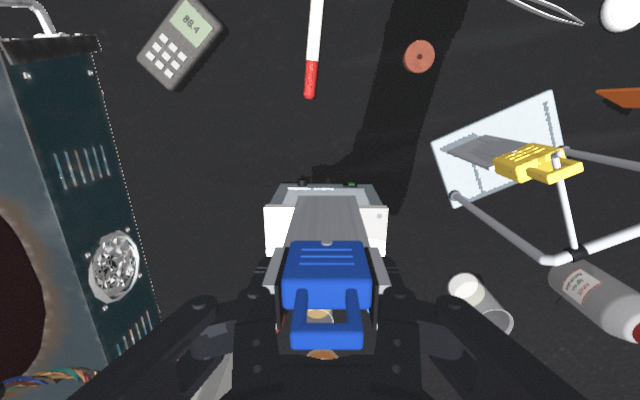

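{"op": "send_rows", "data": {
  "rows": [
    [[-3,0.2,0,0,0,0],[-6,0.4,0,0,0,0],[-8.5,0.5,0,0,0,0],[-10.5,0.5,0,0,0,0],[-10.5,0.5,0,0,0,0],[-10.5,0.5,0,0,0,0],[-10.5,0.5,0,0,0,0],[-10.5,0.5,0,0,0,0]]
  ]
}}

```text
clock: 7.9
eef_pos: [664.9, -136.2, 365.3]
tool_rot: [3.141, -0.0, 2.985]
force: [0.3, 0.7, -1.6]
width: 39.1
gripper_force: 61.1
```

```bash
python3 - <<'E'
from m import *
s=ctrl.read_state();print(s["eef_pos"],s["tool_rot"],s["force"])
w,p=shot("wrist","w4");u,v=proj(w,(643,-135,124));print(u,v)
cv2.imwrite("pics/c4.png",cv2.resize(p[110:310,220:440],None,fx=3,fy=3,interpolation=cv2.INTER_CUBIC))
E
```

```text
[ 664.88238981 -136.16023156  365.26842646] [ 3.14139208e+00 -2.31075907e-04  2.98472631e+00] [ 0.30842336  0.68027874 -1.59202914]
324.4233690212835 161.42241761170357
```

View pics/c4.png

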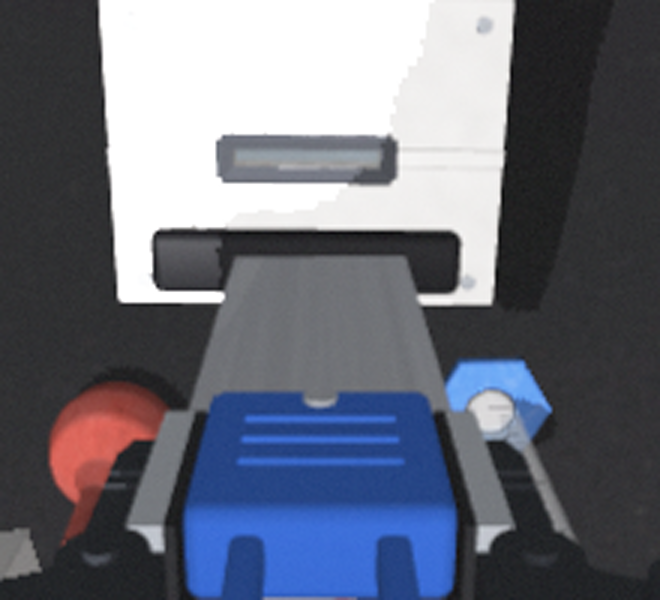

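```bash
python3 - <<'E'
from m import *
s=ctrl.read_state();w,p=shot("wrist");R0=R.from_euler('xyz',s["tool_rot"])
f=lambda u,v:(220+u/3-.33,110+v/3-.33)
T=lambda P:R0.inv().apply(P-s["eef_pos"]).round(1)
S=onz(w,*f(307,159.3),124);zb=s["eef_pos"][2]-179.5
B=onz(w,*f(320.5,257),zb)
print("slot",S,T(S),"panel bottom",B,T(B))
C=[onz(w,*f(*c),124) for c in((217,135),(397,135),(397,183),(217,182.5))]
print([T(c) for c in C]); print("plate ends",T(onz(w,*f(233,258),zb)),T(onz(w,*f(408,256),zb)))
print("grip top-front corners",T(onz(w,*f(190,508),zb+140)),T(onz(w,*f(456,508),zb+140)))
E
```

```text
slot [ 644.20549864 -137.84326684  124.        ] [ 20.3  -4.9 241.3] panel bottom [ 661.2781342  -135.78408775  185.83364739] [  3.8  -0.2 179.5]
[array([ 28.8, -36.1, 241.3]), array([ 28.8,  26.4, 241.3]), array([ 11.8,  26.9, 241.3]), array([ 12. , -36.7, 241.3])]
plate ends [  3.4 -25.6 179.5] [  4.1  25.3 179.5]
grip top-front corners [ 10.5 -18.5  39.5] [10.5 18.8 39.5]
```

{"op": "send_rows", "data": {
  "rows": [
    [[1,-0.3,0,0,0,0],[1.83,-0.47,0,0,0,0],[1.83,-0.47,1.5,0,0,0],[1.83,-0.47,3,0,0,0],[1.83,-0.47,4.7,0,0,0],[1.83,-0.47,4.7,0,0,0],[1.83,-0.47,4.7,0,0,0],[1.83,-0.47,4.7,0,0,0],[1.83,-0.47,4.7,0,0,0]]
  ]
}}

```text
clock: 8.9
eef_pos: [647.2, -138.3, 319.0]
tool_rot: [-3.142, 0.002, 2.985]
force: [0.1, -0.7, -1.0]
width: 39.5
gripper_force: 61.1
```

```bash
python3 - <<'E'
from m import *
s=ctrl.read_state();print(s["eef_pos"],s["tool_rot"],s["force"],s["torque"])
w,p=shot("wrist","w5")
cv2.imwrite("pics/c5.png",cv2.resize(p[110:260,240:410],None,fx=4,fy=4,interpolation=cv2.INTER_CUBIC))
E
```

```text
[ 647.21446432 -138.31114748  319.02454421] [-3.14152236e+00  1.87084867e-03  2.98473959e+00] [ 0.094055   -0.65370681 -0.95724248] [ 0.00458358 -0.04489715 -0.01234237]
```

View pics/c5.png

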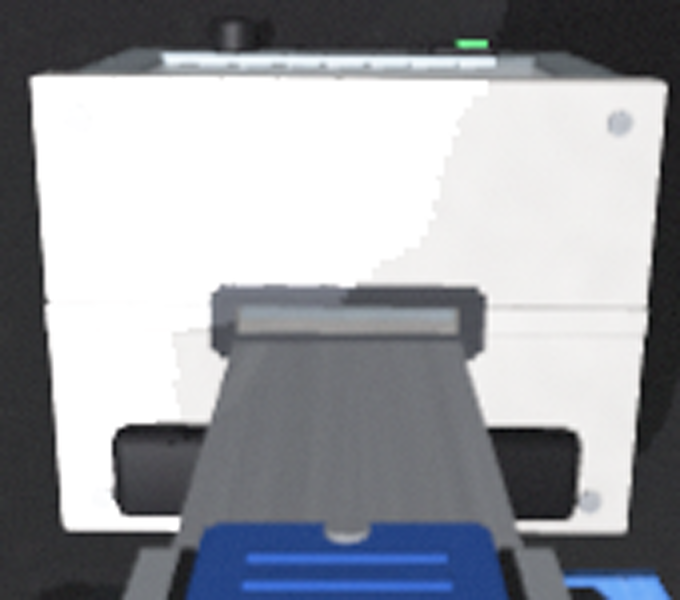

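```bash
python3 - <<'E'
from m import *
s=ctrl.read_state();w,p=shot("wrist");R0=R.from_euler('xyz',s["tool_rot"])
f=lambda u,v:(240+u/4-.37,110+v/4-.37)
T=lambda P:R0.inv().apply(P-s["eef_pos"]).round(1)
zb=s["eef_pos"][2]-179.5
print("slot corners",[T(onz(w,*f(*c),124)) for c in((211,286),(486,288),(484,359),(212,361))],"inner",T(onz(w,*f(238,308),124)),T(onz(w,*f(459,308),124)))
print("plate bottom",zb,T(onz(w,*f(234,335),zb)),T(onz(w,*f(464,335),zb)))
g=cv2.cvtColor(p,cv2.COLOR_BGR2GRAY).astype(int)
for v in range(176,204):print(v,g[v,288:308].tolist(),g[v,346:368].tolist())
E
```

```text
slot corners [array([ 12.5, -31.2, 194.9]), array([ 12.1,  31.4, 194.9]), array([ -5. ,  31.6, 194.9]), array([ -5.5, -31.7, 194.9])] inner [  7.3 -25.2 194.9] [  7.3  25.4 194.9]
plate bottom 139.37298396787196 [  5.5 -24.8 179.5] [  5.5  25.2 179.5]
176 [255, 255, 255, 255, 255, 255, 255, 255, 255, 255, 255, 255, 255, 255, 255, 255, 255, 255, 255, 255] [241, 242, 242, 241, 241, 241, 240, 240, 239, 239, 239, 238, 238, 238, 239, 239, 239, 239, 239, 239, 238, 240]
177 [255, 255, 255, 255, 255, 255, 255, 255, 255, 255, 255, 255, 255, 255, 255, 255, 255, 255, 255, 255] [241, 242, 241, 241, 240, 240, 240, 239, 240, 239, 239, 239, 238, 238, 239, 238, 239, 239, 239, 239, 239, 240]
178 [255, 255, 255, 255, 255, 255, 255, 255, 255, 255, 255, 255, 255, 255, 255, 255, 255, 255, 255, 255] [242, 241, 240, 241, 240, 240, 240, 240, 240, 240, 239, 239, 239, 239, 239, 239, 239, 239, 239, 239, 239, 239]
179 [255, 255, 255, 255, 255, 255, 255, 255, 255, 255, 255, 255, 255, 255, 255, 255, 255, 255, 255, 255] [241, 242, 241, 241, 240, 241, 240, 239, 239, 239, 239, 239, 239, 239, 238, 238, 240, 238, 239,
[... 4305 characters left out ...]
3, 220, 241, 241, 240, 240, 239, 240, 239, 240, 240]
201 [241, 241, 240, 240, 240, 239, 239, 236, 209, 114, 116, 119, 120, 121, 120, 120, 117, 114, 113, 113] [115, 110, 113, 115, 117, 117, 116, 117, 118, 116, 156, 227, 240, 241, 241, 240, 240, 239, 239, 239, 239, 239]
202 [241, 241, 240, 239, 239, 239, 238, 229, 166, 113, 116, 122, 122, 120, 120, 118, 115, 114, 114, 113] [116, 114, 111, 113, 114, 117, 117, 117, 118, 116, 138, 207, 241, 241, 239, 240, 240, 239, 240, 239, 239, 238]
203 [241, 241, 239, 239, 240, 239, 239, 224, 124, 113, 119, 120, 121, 121, 121, 118, 115, 115, 113, 113] [116, 114, 114, 112, 116, 115, 115, 115, 117, 117, 129, 190, 240, 240, 241, 240, 239, 240, 239, 239, 239, 238]
```

{"op": "send_rows", "data": {
  "rows": [
    [[0.09,0,0,0,0,0],[0.09,0,0.5,0,0,0],[0.09,0,1,0,0,0],[0.09,0,1.4,0,0,0],[0.09,0,1.8,0,0,0],[0.09,0,2.1,0,0,0],[0.09,0,2.4,0,0,0],[0.09,0,2.4,0,0,0],[0.09,0,2.4,0,0,0]]
  ]
}}

```text
clock: 9.9
eef_pos: [645.9, -138.0, 293.9]
tool_rot: [3.142, -0.0, 2.985]
force: [-0.5, 0.2, -1.5]
width: 39.4
gripper_force: 61.2
```

```bash
python3 - <<'E'
from m import *
s=ctrl.read_state();print(s["eef_pos"],s["tool_rot"],s["force"],s["torque"])
w,p=shot("wrist","w6")
g=cv2.cvtColor(p,cv2.COLOR_BGR2GRAY).astype(int)
print(g[150:205,326].tolist());
for v in(180,184,188,192):print(g[v,284:306].tolist(),g[v,346:368].tolist())
E
```

```text
[ 645.9316562  -138.00490527  293.87727681] [ 3.14158430e+00 -1.25829757e-04  2.98478602e+00] [-0.5274185   0.15499086 -1.53964929] [-0.03275439 -0.00300159  0.0387383 ]
[255, 255, 255, 255, 255, 255, 255, 255, 255, 255, 255, 255, 255, 255, 255, 255, 255, 255, 255, 255, 255, 255, 255, 255, 255, 255, 255, 255, 255, 255, 255, 255, 255, 255, 255, 255, 255, 253, 241, 241, 201, 107, 85, 79, 79, 76, 88, 104, 114, 116, 113, 112, 113, 114, 113]
[255, 255, 255, 255, 255, 255, 255, 255, 255, 255, 255, 255, 255, 255, 255, 255, 255, 255, 255, 255, 255, 255] [241, 241, 242, 241, 241, 240, 240, 240, 240, 240, 240, 240, 239, 239, 238, 238, 237, 237, 238, 237, 237, 238]
[255, 255, 255, 255, 255, 255, 255, 255, 255, 255, 255, 255, 255, 255, 255, 255, 255, 255, 255, 255, 255, 255] [240, 241, 241, 242, 240, 241, 240, 241, 241, 239, 239, 239, 238, 238, 238, 238, 238, 238, 237, 238, 237, 237]
[255, 255, 255, 255, 255, 255, 255, 255, 255, 255, 255, 255, 255, 255, 255, 255, 255, 255, 255, 255, 255, 255] [240, 242, 241, 241, 241, 240, 240, 240, 239, 239, 238, 239, 239, 238, 238, 238, 239, 238, 238, 238, 238, 239]
[255, 255, 255, 255, 255, 249, 239, 148, 123, 121, 123, 124, 123, 124, 124, 123, 122, 124, 125, 124, 124, 124] [86, 85, 83, 85, 84, 84, 84, 87, 85, 85, 87, 85, 85, 86, 85, 93, 134, 201, 227, 237, 238, 238]
```

{"op": "send_rows", "data": {
  "rows": [
    [[-0.03,0,0.4,0,0,0],[-0.03,0,0.8,0,0,0],[-0.03,0,1.2,0,0,0],[-0.03,0,1.6,0,0,0],[-0.03,0,2,0,0,0],[-0.03,0,2,0,0,0],[-0.03,0,2,0,0,0]]
  ]
}}

```text
clock: 10.65
eef_pos: [646.2, -138.0, 273.8]
tool_rot: [3.142, -0.0, 2.985]
force: [-0.1, -0.6, -1.1]
width: 39.4
gripper_force: 61.1
```

```bash
python3 - <<'E'
from m import *
s=ctrl.read_state();print(s["eef_pos"],s["tool_rot"],s["force"],s["torque"])
w,p=shot("wrist","w7")
cv2.imwrite("pics/c7.png",cv2.resize(p[150:350,220:440],None,fx=3,fy=3,interpolation=cv2.INTER_CUBIC))
E
```

```text
[ 646.22904108 -138.00445272  273.76978865] [ 3.14158009e+00 -2.26137246e-04  2.98483072e+00] [-0.0720318  -0.59308203 -1.08233618] [-0.0490048  -0.02100602 -0.12143247]
```

View pics/c7.png

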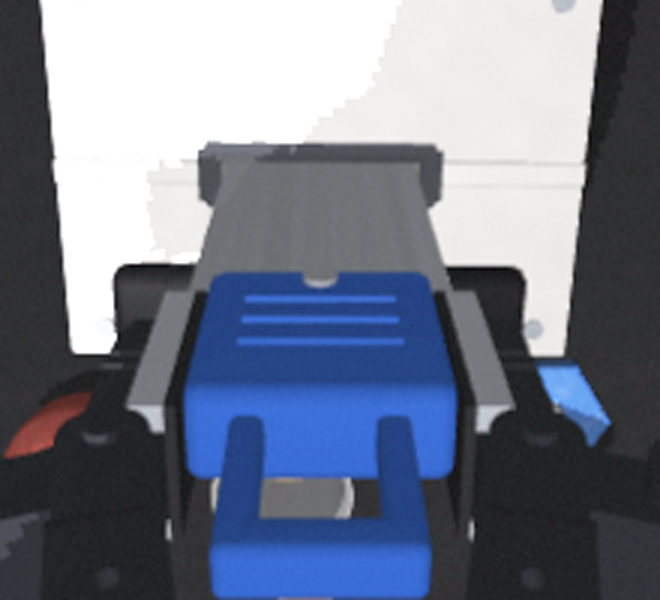

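{"op": "send_rows", "data": {
  "rows": [
    [[0,0,0,0,0,0.012],[0,0,0.4,0,0,0.012],[0,0,0.8,0,0,0.012],[0,0,1.2,0,0,0.012],[0,0,1.6,0,0,0.012],[0,0,2,0,0,0.012],[0,0,2.4,0,0,0.012],[0,0,2.4,0,0,0.012],[0,0,2.4,0,0,0.012]]
  ]
}}

```text
clock: 11.6
eef_pos: [646.2, -138.0, 249.8]
tool_rot: [3.142, -0.0, 2.973]
force: [0.5, -0.1, -1.1]
width: 39.4
gripper_force: 61.1
```

```bash
python3 - <<'E'
from m import *
s=ctrl.read_state();print(s["eef_pos"],s["tool_rot"],s["force"],s["torque"])
E
```

```text
[ 646.24267154 -138.02277028  249.79548071] [ 3.14156359e+00 -1.31697106e-04  2.97277992e+00] [ 0.53765471 -0.12435874 -1.14270051] [-0.01993871 -0.01678457  0.01746817]
```

{"op": "send_rows", "data": {
  "rows": [
    [[0,0,0.4,0,0,0],[0,0,0.8,0,0,0],[0,0,1.2,0,0,0],[0,0,1.6,0,0,0],[0,0,2,0,0,0],[0,0,2.4,0,0,0],[0,0,2.7,0,0,0],[0,0,2.7,0,0,0],[0,0,2.7,0,0,0]]
  ]
}}

```text
clock: 12.5
eef_pos: [646.3, -138.1, 222.9]
tool_rot: [-3.142, 0.0, 2.973]
force: [0.1, -0.1, -1.6]
width: 39.1
gripper_force: 61.1
```

```bash
python3 - <<'E'
from m import *
s=ctrl.read_state();print(s["eef_pos"],s["tool_rot"],s["force"],s["torque"])
w,p=shot("wrist","w8");a,r=shot("scene","s8");print(cents(p,w)["blue"]);print(cents(r,a))
c=cv2.resize(p[150:300,220:440],None,fx=3,fy=3,interpolation=cv2.INTER_CUBIC)
d=cv2.resize(r[140:290,240:430],(0,0),fx=3,fy=3,interpolation=cv2.INTER_CUBIC)
cv2.imwrite("pics/c8.png",cv2.resize(np.hstack([c[:450,:],d[:450]]),(800,293)))
print(np.round(proj(w,(644.2,-137.8,124)),1))
R0=R.from_euler('xyz',s["tool_rot"]);rows=[]
hsv=cv2.cvtColor(p,cv2.COLOR_BGR2HSV);m=cv2.inRange(hsv,(108,150,60),(125,255,255));v=np.where(m[:,300:350].sum(1)>2000)[0].min();print("grip front bottom row",v)
for z in(130,132,134,136,138):
    P=R0.apply([10,0,0])+s["eef_pos"];P[2]=z;print(z,np.round(proj(w,P),1))
E
```

```text
[ 646.26691138 -138.06113418  222.88482026] [-3.14158825e+00  8.10633929e-06  2.97278908e+00] [ 0.10536272 -0.05986822 -1.61435167] [-0.03638069 -0.03101672  0.01260576]
[([281, 241, 91, 109, 7989], [326.4, 292.3])]
{'blue': [([382, 175, 13, 29, 243], [388.5, 189.5])], 'yel': [([304, 162, 15, 25, 235], [311.1, 176.5])], 'org': [([253, 173, 5, 43, 111], [255.6, 189.8])]}
[326.7 236.8]
grip front bottom row 241
130 [326.8 228.9]
132 [326.8 230.3]
134 [326.8 231.7]
136 [326.8 233.1]
138 [326.8 234.6]
```

View pics/c8.png

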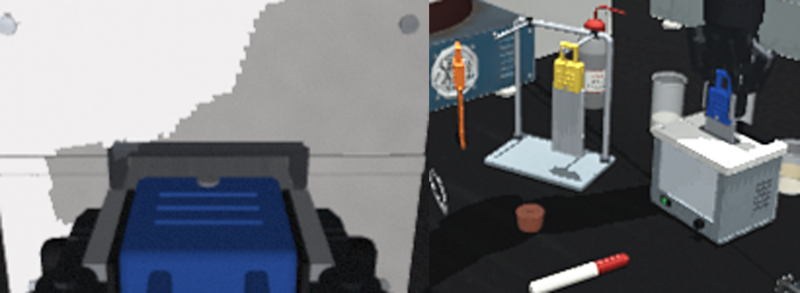

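{"op": "send_rows", "data": {
  "rows": [
    [[0,0,0.3,0,0,0],[0,0,0.6,0,0,0],[0,0,0.9,0,0,0],[0,0,1,0,0,0],[0,0,1,0,0,0],[0,0,1,0,0,0],[0,0,1,0,0,0],[0,0,1,0,0,0],[0,0,1,0,0,0],[0,0,1,0,0,0]]
  ]
}}

```text
clock: 13.6
eef_pos: [646.3, -138.0, 212.9]
tool_rot: [3.142, 0.0, 2.973]
force: [-0.3, -0.3, -1.1]
width: 39.0
gripper_force: 61.1
```

```bash
python3 - <<'E'
from m import *
s=ctrl.read_state();print(s["eef_pos"],s["tool_rot"],s["force"],s["torque"],abs(s["qd"]).max(),s["gripper_force"])
a,r=shot("scene");C=cents(r,a);print(C["yel"],C["blue"])
f=s["force"]
if abs(s["eef_pos"][2]-213)<2 and np.linalg.norm(f)<4 and s["gripper_force"]>30: print(ctrl.finish_job())
E
```

```text
[ 646.25048468 -138.02333977  212.94644106] [3.14156657e+00 8.26158719e-05 2.97280884e+00] [-0.25670683 -0.25253838 -1.149762  ] [-0.02136779 -0.02649142  0.00663462] 0.0018154757794924944 61.14327549934387
[([304, 162, 15, 25, 235], [311.1, 176.5])] [([382, 179, 13, 29, 246], [388.1, 193.0])]
the job is handed in; nothing more can be done
None
```

The job is handed in at 13.6 s: the blue panel hangs in the slot, held and still, with its grip about 9–13 mm above the lip and no sign of contact with the box; the yellow panel has not moved. The judge's result was not shown.

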